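# Fit the grating drum on the cheese mill and hold it home

### The job

On the cheese counter, first give the mill's hand crank at least one full turn, either way, to see that its drive runs free. Then take the steel grating drum by its bar grip, turn it until its cross-shaped foot matches the cross slot in the mill's square drive head, slide it fully home against the spring so that the drum's underside sits flush on the head, and finish while still holding it and pressing it down there, so that a colleague can lock it. Leave the honey jar, the cheese wedge and the cheese spade where they are.

Things in the scene. Friction and masses are not known exactly. Their poses are not given: they have to be found in the camera images.
- mill: the cheese mill: a fixed white housing, 130 mm along its x, 320 mm along its y, 60 mm high, origin centred under it. On its bare top the crank's axis is at y = +90 mm and the drive head's at y = -90 mm. Its y points roughly along world y (within 0.3 rad).
- crank (a joint): angle of the hand crank (rad), anticlockwise from above positive, always 0 at the start, turns without end either way with about 0.1 N m of friction. Gears turn the drive head 0.6 rad the same way for each rad of crank. Both stay where they are left.
- crank_axis (a point): fixed point on the crank's vertical axis, 100 mm above the counter, level with the centre of the crank's knob. Its axes are the mill's: y along the housing from head to crank.
- crank_knob (a point): centre of the crank's black knob, a vertical round knob 24 mm in diameter and 44 mm tall that spins freely on its pin, 55 mm from the crank's axis. Its underside sits on the flat steel crank arm (20 mm wide, top 78 mm above the counter), its top is 122 mm above the counter.
- head_mouth (a point): centre of the mouth of the drive head, a steel block 60 mm square, 30 high, on the mill; rim 90 mm above the counter; turns with the crank. In its top a cross slot: two slots 12 mm wide, 50 long, along this point's x and y (parallel to the block's sides), z up. The cross looks the same after each quarter turn.
- seat (a joint): how far the sprung black seat in the cross slot is pushed down (m): 0 when free, its top then 12 mm below the rim; 0.009 when the drum is fully home; stop at 0.010. The spring pushes back with 5 N at the start and 11 N at 0.009, more than the drum's weight, so the drum rises if it is not pressed.
- drum_grip (a point): centre of the black bar grip (44 mm long on this point's x, 14 thick on y, 44 tall) on the loose upright grating drum, 260 g. Below the grip: steel drum, 62 mm diameter, 55 high; then the cross foot, 21 high: two fins 9 thick, 44 tip to tip, lower edges rounded, along this point's x and y. Drum underside 77 mm, foot end 98 mm below this point; home: 77 mm above the head's rim.
- honey: honey jar, 58 mm in diameter and 62 mm high, origin at its underside: leave alone. It and the drum stand beyond the head's end of the mill (-y side); which of them is nearer the robot varies.
- wedge: three-sided wedge of pale cheese, about 107 mm a side and 45 mm high, origin at its underside: leave alone
- spade: cheese spade with handle lying on the counter, 200 mm long, origin at its underside: leave alone
Things that resemble listed ones, but are neither listed nor needed, are in the scene too. Of the things that look like the part that bears drum_grip, the largest one is meant.

How it is judged:
On the way, in this order (a step that is already met when the one before it is completed fails the run):
1. the crank has been turned one full turn, either way ((value of joint crank above 6.15 rad or value of joint crank below -6.15 rad)), for 0.05 s.
2. the drum's foot is in the cross slot and pushes the seat down (value of joint seat above 0.004 m and horizontal distance between drum_grip and head_mouth below 0.006 m and z of drum_grip in the frame of head_mouth below 0.084 m), for 0.1 s.
At the end, for the whole second after the job is handed in: The drum is upright (within 0.06 rad) with its foot in the cross slot, its underside within 2 mm of the head's rim and its centre within 6 mm of the head's, the sprung seat is pushed down more than 7 mm, and the fingers still hold the drum and press it (value of joint seat above 0.007 m and z of drum_grip in the frame of head_mouth below 0.079 m and horizontal distance between drum_grip and head_mouth below 0.006 m and angle between drum_grip's own z axis and vertical below 0.06 rad and contact force between the fingers and drum above 2 N); the arm keeps its last pose, push and grip.
It fails at once if the honey jar is disturbed (distance of honey from where it was at the start of the episode above 0.03 m).
It fails at once if the cheese wedge is disturbed (distance of wedge from where it was at the start of the episode above 0.03 m).
It fails at once if the cheese spade is disturbed (distance of spade from where it was at the start of the episode above 0.03 m).
It also fails if it takes over 72 s, if anything falls off the work surface, if the arm or the gripper's body presses on something with over 40 N, if the wrist force passes 120 N, or if a joint passes its speed limit or range.

### The arm

A 7-joint arm with a two-finger parallel gripper is mounted at the origin on the work surface. World frame = base frame: x ahead of the robot, y to its left, z up, the work surface at z = 0. Lengths are in m, angles in rad, forces in N, time in s.
With the tool pointing down it reaches from about 0.425 to 0.95 m from the base axis. Payload 4.7 kg.
Tool frame: the origin (TCP) lies midway between the tips of the shut fingers; the grasp point (between the pads) lies 19 mm behind it; z points along the fingers, y is the direction in which the jaws open and shut (so a half turn about z gives the same grasp; the last joint's range is limited). The gripper opens to 85 mm and grips with 20 to 120 N. Pads are 22 mm wide; open, the fingers measure 114 mm over their backs; the gripper's body (76 mm by 85 mm) begins 54 mm behind the grasp point. The pads swing forward as they close: fully open they stand 13 mm farther back than shut.
Start: joints at [1.084, 0.469, -0.049, 1.532, 0.024, 1.141, -0.082], TCP at [0.298, -0.605, 0.231] pointing down, gripper open.
Joint ranges: [-2.59, 2.59], [-0.33, 1.99], [-1.39, 1.29], [0.1, 2.45], [-1.04, 4.18], [0.21, 1.99], [-2.66, 2.66]. Speed limits (rad/s): [2.57, 2.57, 3.14, 3.14, 3.14, 3.14, 3.14].

### API

Orientations are given as a rotation vector (axis times angle).
In Python, from rig import arm, sensors, capture, camera_model gives the robot as it stands. Calls block until the motion is done:
- arm.move_to(position, orientation): joint-space move of the TCP to a pose.
- arm.move_l(position, frame=None, feed=0.15): straight line of the TCP; frame=None keeps the orientation; feed is the mean speed in m/s.
- arm.move_j(angles): joint-space move.
- arm.move_gripper(opening, strength=None): opening from 0.0 (shut) to 1.0 (fully open); strength is the grip in N (None keeps the last); returns when the fingers have stopped.
- arm.sleep(seconds).
- arm.inverse_kinematics(position, orientation): joint angles nearest the present ones, or None.
- sensors.read_state(): the state.
- capture(name): name is "side" or "top" or "wrist"; returns (picture, depth): 480x640x3 uint8, red, green, blue; 480x640 float32, m along the optical axis (not along the pixel's ray), 0 where there is no reading.
- camera_model(name): a dict with "fovy" (degrees; the focal length in pixels is half the picture's height over the tangent of half this angle, whatever the lens; pixels are square), "cx", "cy" (the principal point, pixels), "R" (3x3) and "t" (3): a world point X has camera coordinates R X + t. Camera axes: x right, y down, z forward; pixel columns grow to the right and rows downward; lengths in m; the calibration is good to about 2 mm. A picture is of the moment at which its call begins: read the wrist's pose just before it. camera_model takes no time and is no camera call; for the wrist camera it gives the pose at the moment of the call.
A pose or a line that the arm cannot do raises arm.MotionError and nothing moves.
- arm.finish_job(): hands the job in, once; it reports no verdict.
The state is a dict: "time_s": time; "joint_positions": joint angles; "dq": joint speeds; "joint_efforts": joint torques, N m; "tcp_pos": TCP position; "eef_rot": TCP orientation; "force": force on the tool from outside, world axes, zero at the start; "ft_torque": the same for the moment, N m; "opening": opening from 0.0 (shut) to 1.0 (fully open).
Only numpy, scipy, OpenCV 4.12 (cv2) and the standard library are available. Lean on these libraries where they do the work, as an engineer would, in place of code of your own. Each camera call takes 0.05 s, during which the arm holds its last target. There are 200 camera calls.

## Working session

There is one attempt and no reset: what is moved stays moved. The work goes in short steps, each a Python script; the robot and the scene stay as the last script left them, time stands still between calls to the robot, and variables do not carry over. Pictures are saved under pics/ and viewed, about 8 in all and at most 12, crops included, and the job is handed in when it is done.

```bash
mkdir -p pics; ls; cat > h.py <<'E'
import numpy as np, cv2
from rig import arm, sensors, capture, camera_model
def K(m):
    f=240/np.tan(np.radians(m["fovy"])/2); return f,m["cx"],m["cy"]
def cloud(d,m):
    f,cx,cy=K(m); v,u=np.mgrid[0:480,0:640]
    p=np.stack([(u-cx)/f*d,(v-cy)/f*d,d],-1)
    return (p-np.array(m["t"]))@np.array(m["R"])   # R^T(p-t)
def ray(uv,m,z):
    f,cx,cy=K(m); R=np.array(m["R"]);t=np.array(m["t"])
    o=-R.T@t; d=R.T@np.array([(uv[0]-cx)/f,(uv[1]-cy)/f,1]); return o+d*(z-o[2])/d[2]
def save(n,im): cv2.imwrite("pics/"+n,im[:,:,::-1])
def snap(c):
    m=camera_model(c); im,d=capture(c); np.savez("last_%s.npz"%c,im=im,d=d,**{k:np.array(v) for k,v in m.items()}); return im,d,m
def load(c):
    z=np.load("last_%s.npz"%c); return z["im"],z["d"],{k:z[k] for k in("fovy","cx","cy","R","t")}
E
python3 - <<'E'
from h import *
for c in("top","side"):
    im,d,m=snap(c); save(c+"0.png",im)
    print(c,m["fovy"],m["cx"],m["cy"],np.round(-np.array(m["R"]).T@m["t"],3).tolist())
print(sensors.read_state())
E
```

```text
pics
top 54.09927605817341 316.7723466015087 240.85733201761545 [0.543, -0.121, 1.245]
side 42.28148076575888 319.8906164098963 236.05221321753848 [0.128, 0.997, 1.079]
{'time_s': 0.1, 'joint_positions': array([ 1.08411932,  0.4693489 , -0.04858701,  1.53356266,  0.02407795,
        1.14100357, -0.08226982]), 'dq': array([-0.00042177, -0.00224777, -0.00136005, -0.00162017,  0.00031608,
       -0.00102854,  0.00214829]), 'joint_efforts': array([ 8.52824542e-04, -5.11517429e+01, -4.69475426e-02, -2.38389355e+01,
        1.07890723e-02,  4.40974720e-03, -4.32866364e-05]), 'tcp_pos': array([ 0.29810336, -0.60502631,  0.23037934]), 'eef_rot': array([-3.05800384e+00, -7.12495668e-01,  6.86102478e-04]), 'force': array([ 0.83523324, -0.6796145 ,  0.36148377]), 'ft_torque': array([-0.0083852 , -0.00421858, -0.05155297]), 'opening': 1.004656330110852}
```

View pics/top0.png

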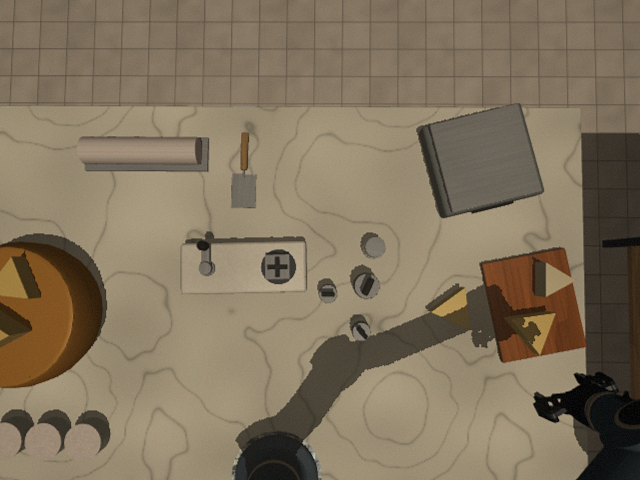

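View pics/side0.png

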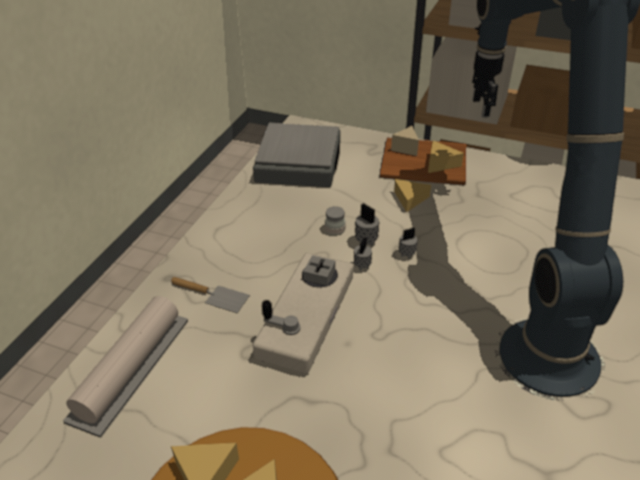

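Top view: mill at (243,265), crank axis (206,268) with the knob at (204,245), and drive head at (278,266). Candidates for the drum are the grip-bearing drums at (366,284), (328,290) and (361,326). The one at (366,284) looks largest. The honey jar is at (373,245), the wedge at (448,302) and the spade at (244,170).

```bash
python3 - <<'E'
from h import *
im,d,m=load("top"); P=cloud(d,m); f,_,_=K(m); print("f",f, np.array(m["R"]).round(3).tolist())
z=P[...,2]; print("counter z",np.median(z[200:300,430:460].ravel()), np.median(z[350:400,200:220]))
def reg(u0,u1,v0,v1,lo,hi):
    s=np.zeros(z.shape,bool); s[v0:v1,u0:u1]=True; s&=(z>lo)&(z<hi); return P[s]
def rect(n,p):
    if len(p)<5: print(n,len(p));return
    c,wh,a=cv2.minAreaRect((p[:,:2]*1000).astype(np.float32)); print(n,len(p),"c",np.round(c,1),"wh",np.round(wh,1),"a",round(a,1),"mean",(p.mean(0)*1000).round(1),"zmax",p[:,2].max().round(4))
rect("mill",reg(170,315,225,305,.05,.068))
rect("head",reg(255,305,240,292,.082,.1))
rect("knob",reg(190,225,230,260,.112,.135))
rect("crank all",reg(190,225,230,285,.07,.135))
for n,b in dict(big=(348,385,265,302),left=(315,340,275,305),low=(345,375,310,345),honey=(355,390,228,262)).items():
    p=reg(*b,.015,.25); rect(n,p); zm=p[:,2].max(); rect(n+" top",p[p[:,2]>zm-.012])
sc=lambda a,b,c,e:cv2.resize(im[c:e,a:b],None,fx=4,fy=4,interpolation=cv2.INTER_CUBIC)
save("crop1.png",sc(180,380,220,345))
E
```

```text
f 470.01942290582735 [[0.01, -1.0, -0.017], [-0.999, -0.009, -0.053], [0.053, 0.017, -0.998]]
counter z 0.002082256960421971 0.001403735712439816
mill 5423 c [538.5  87.7] wh [130.  320.6] a 1.8 mean [536.8  89.2  60.8] zmax 0.068
head 454 c [541.4  -3.4] wh [59.1 59.6] a 0.8 mean [541.1  -3.3  90.8] zmax 0.0971
knob 76 c [591.1 178. ] wh [22.4 21. ] a 45.5 mean [590.8 176.9 121. ] zmax 0.1274
crank all 352 c [560.2 174.8] wh [33.3 83.3] a 85.8 mean [560.8 175.7  92. ] zmax 0.1274
big 545 c [ 496.6 -223.6] wh [62.7 63.2] a 45.3 mean [ 497.2 -221.6   84.5] zmax 0.1248
big top 107 c [ 496.2 -224.1] wh [13.9 42.7] a 64.0 mean [ 496.3 -223.8  120.1] zmax 0.1248
left 264 c [ 474.1 -128.3] wh [46.  43.2] a 0.3 mean [ 475.7 -128.2   61.7] zmax 0.092
left top 49 c [ 475.3 -128.2] wh [ 7.6 31.9] a 0.9 mean [ 475.2 -128.    88. ] zmax 0.092
low 301 c [ 381.4 -212.2] wh [45.8 45.8] a 14.3 mean [ 383.4 -211.    60.4] zmax 0.0924
low top 56 c [ 381.4 -212.6] wh [30.8  9.8] a 40.9 mean [ 381.6 -212.3   88.1] zmax 0.0924
honey 413 c [ 592.9 -243.1] wh [57.1 52.8] a 0.6 mean [ 592.2 -242.5   56.8] zmax 0.0693
honey top 322 c [ 592.7 -245.5] wh [48.  47.8] a 1.5 mean [ 593.2 -245.6   63.2] zmax 0.0693
```

View pics/crop1.png

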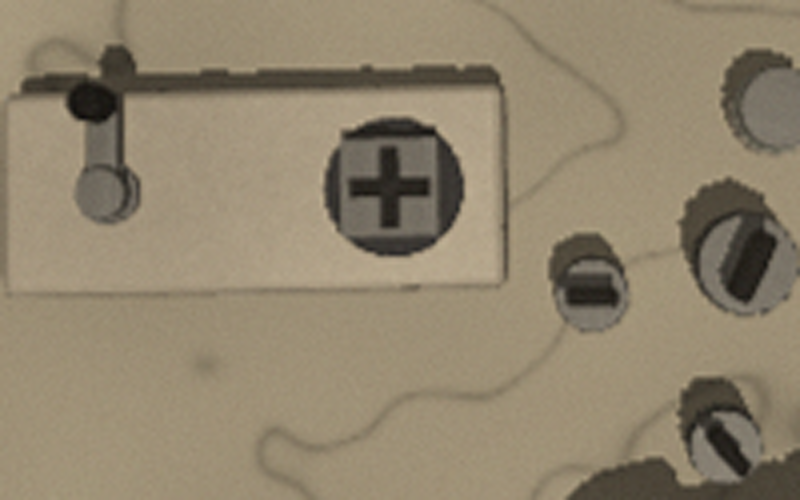

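Confirmed: (366,284) is the largest drum, about 62 mm across with its grip top near 120 mm. The other two are about 46 mm across. Next, the crank.

```bash
cat >> h.py <<'E'
def down(phi):  # tool down, jaw axis (tool y) at world angle phi
    a=(phi+np.pi/2)/2; return np.pi*np.array([np.cos(a),np.sin(a),0])
def best(p,phi):  # the half-turn choice with most margin on the last joint
    c=[]
    for k in(-2,-1,0,1,2):
        q=arm.inverse_kinematics(list(p),list(down(phi+k*np.pi)))
        if q is not None: c.append((abs(q[6]),k,np.round(q,2)))
    c.sort(key=lambda x:x[0]); return down(phi+c[0][1]*np.pi),c[0]
E
python3 - <<'E'
from h import *
C=np.array([.5358,.1777]); r=.055; zt=.087
o,i=best([.591,.1778,.25],np.pi/2); print(i)
pt=lambda a,z=zt:[C[0]+r*np.cos(a),C[1]+r*np.sin(a),z]
arm.move_gripper(.65,30)
arm.move_to(pt(0,.2),list(o)); arm.move_l(pt(0),feed=.12)
arm.move_gripper(0,30); s=sensors.read_state(); print(s["time_s"],s["opening"],s["force"].round(1),s["tcp_pos"].round(4))
E
```

```text
(np.float64(0.8331162505296432), -2, array([ 0.3 ,  0.52, -0.95,  1.62,  0.44,  1.23,  0.83]))
4.925 0.2711254121733236 [-0.  -0.4  4.6] [0.5913 0.1779 0.0878]
```

```bash
python3 - <<'E'
from h import *
C=np.array([.5358,.1777]); r=.055; zt=.0875; n=24; fm=0
for k in range(1,27):
    a=2*np.pi*k/n
    arm.move_l([C[0]+r*np.cos(a),C[1]+r*np.sin(a),zt],feed=.07)
    s=sensors.read_state(); fm=max(fm,np.linalg.norm(s["force"]))
    if k==6: print(k,s["time_s"],s["force"].round(1),s["tcp_pos"].round(4),s["opening"])
print(s["time_s"],fm,s["opening"],s["tcp_pos"].round(4))
arm.move_gripper(.65); p=s["tcp_pos"]; arm.move_l([p[0],p[1],.2],feed=.2)
im,d,m=snap("top"); P=cloud(d,m); z=P[...,2]
def reg(u0,u1,v0,v1,lo,hi):
    q=np.zeros(z.shape,bool); q[v0:v1,u0:u1]=True; return P[q&(z>lo)&(z<hi)]
p=reg(255,305,240,292,.082,.1); print("head",len(p),cv2.minAreaRect((p[:,:2]*1000).astype(np.float32)))
save("crop2.png",cv2.resize(im[215:345,170:400],None,fx=3,fy=3,interpolation=cv2.INTER_CUBIC)); print(sensors.read_state()["time_s"])
E
```

```text
6 7.075 [-1.4 -3.6  8.1] [0.5345 0.232  0.0876] 0.2736637715138813
14.2417 9.116781571922537 0.26982191524942084 [0.5833 0.2052 0.0877]
head 451 ((541.2329711914062, -2.5473861694335938), (60.13298416137695, 60.04549789428711), 55.62452697753906)
15.425
```

View pics/crop2.png

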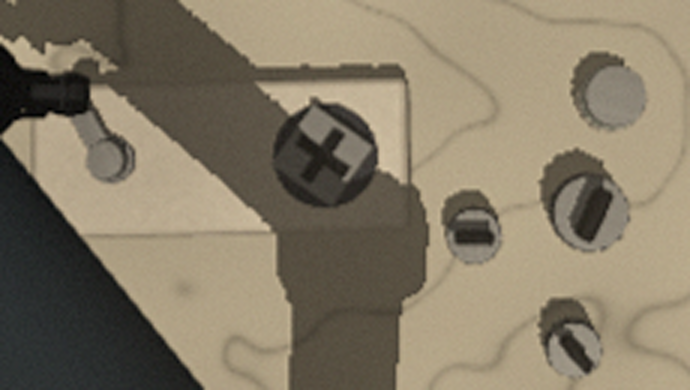

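The head now stands at about 55.6°, which agrees with 390° of crank × 0.6, so the crank step is met. Next I take wrist views of the head and drum.

```bash
cat > w.py <<'E'
from h import *
def meas(name,lo,hi,cx,cy,r):
    im,d,m=snap("wrist"); P=cloud(d,m); z=P[...,2]
    s=(d>0)&(z>lo)&(z<hi)&(np.hypot(P[...,0]-cx,P[...,1]-cy)<r); p=P[s]
    print(name,len(p)); save("w_%s.png"%name,im)
    if len(p)>10: print(cv2.minAreaRect((p[:,:2]*1000).astype(np.float32)), (p.mean(0)*1000).round(1), sensors.read_state()["time_s"])
E
python3 - <<'E'
from w import *
o,i=best([.541,-.003,.3],np.radians(64)); print(i)
m=camera_model("wrist"); R=np.array(m["R"]); s=sensors.read_state(); c=-R.T@m["t"]
print("cam rel tcp",(c-s["tcp_pos"]).round(3),"axis",R[2].round(3),s["eef_rot"].round(3))
arm.move_gripper(1.0)
arm.move_to([.541,-.003,.30],list(o))
m=camera_model("wrist"); R=np.array(m["R"]); print("cam",(-R.T@m["t"]).round(3),R[2].round(3))
meas("head",.084,.096,.541,-.003,.06)
o,i=best([.4962,-.2238,.30],np.radians(64)); print(i)
arm.move_to([.4962,-.2238,.30],list(o))
meas("drum",.108,.13,.496,-.224,.05)
a=cv2.imread("pics/w_head.png");b=cv2.imread("pics/w_drum.png")
cv2.imwrite("pics/w_both.png",cv2.resize(np.hstack([a,b]),(800,300)))
E
```

```text
(np.float64(0.7984070579169789), 2, array([ 0.66,  0.31, -0.91,  1.72,  0.26,  1.23,  0.8 ]))
cam rel tcp [-0.078  0.001  0.142] axis [ 0.303 -0.003 -0.953] [-0.000e+00 -3.139e+00  2.000e-03]
cam [0.471 0.033 0.441] [ 0.274 -0.134 -0.952]
head 3235
((542.1311645507812, -3.1564598083496094), (60.01045227050781, 60.556907653808594), 55.42305374145508) [541.1  -2.6  89.1] 16.8167
(np.float64(1.2330184466427212), 2, array([ 1.04,  0.31, -0.86,  1.72,  0.25,  1.23,  1.23]))
drum 846
((496.1936950683594, -224.75579833984375), (13.445058822631836, 43.15159606933594), 64.29310607910156) [ 495.1 -224.   118.2] 17.7667
```

View pics/w_both.png

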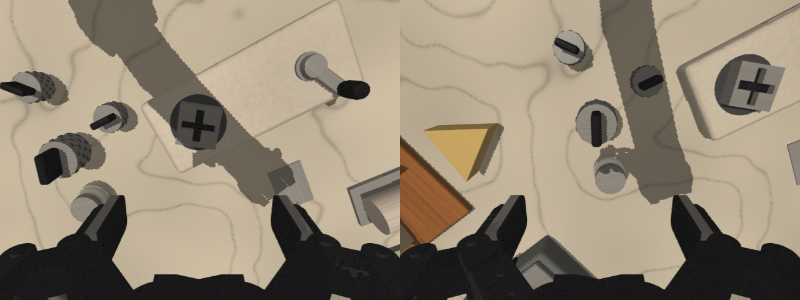

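```bash
python3 - <<'E'
from w import *
g=[.4962,-.2245]; o,_=best([*g,.2],np.radians(64.2))
arm.move_gripper(.55,80); arm.move_l([*g,.2],list(o),feed=.2); arm.move_l([*g,.081],feed=.12)
arm.move_gripper(0,80); s=sensors.read_state(); print(s["opening"],s["tcp_pos"].round(4),s["force"].round(1))
z0=s["tcp_pos"][2]
arm.move_l([*g,z0+.13],feed=.15); s=sensors.read_state(); print(s["opening"],s["force"].round(1))
h=[.5417,-.0028]; dphi=np.radians(55.5-64.2)
from scipy.spatial.transform import Rotation as Ro
o2=(Ro.from_rotvec([0,0,dphi])*Ro.from_rotvec(s["eef_rot"])).as_rotvec()
arm.move_l([*h,z0+.13],list(o2),feed=.2); arm.move_l([*h,z0+.096],feed=.1)
s=sensors.read_state(); print(z0,s["time_s"],s["opening"],s["tcp_pos"].round(4),s["force"].round(1))
im,d,m=snap("side"); a=cv2.resize(im[200:320,240:420],(540,360),interpolation=cv2.INTER_CUBIC)
im,d,m=snap("wrist"); save("ins.png",np.vstack([cv2.resize(im,(320,240)),np.zeros((0,320,3),np.uint8)]) if 0 else np.hstack([a[:, :400],cv2.resize(im[:,80:560],(360,360))]))
E
```

```text
0.15456139181490763 [ 0.4966 -0.2247  0.0817] [-0.6  0.1  5.5]
0.15470424214423484 [ 0.2 -0.6 -3.4]
0.08167332237925971 23.2167 0.1511531559142884 [ 0.5417 -0.0031  0.1774] [ 1.1  0.7 -2.7]
```

View pics/ins.png

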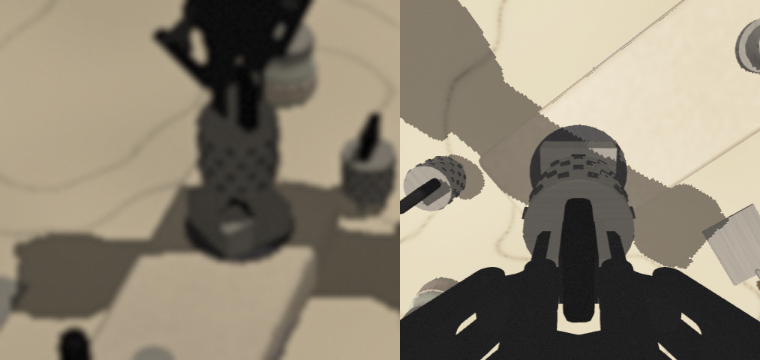

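The drum is held upright and sits over the head, with bar and block aligned. Now I lower it in steps, watching the force.

```bash
python3 - <<'E'
from w import *
z0=.0817; h=[.5417,-.0028]
for dz in(.091,.089,.087,.085,.083,.081,.079):
    arm.move_l([*h,z0+dz],feed=.03); s=sensors.read_state(); print(dz,round(s["time_s"],1),s["tcp_pos"].round(4),s["force"].round(1),s["ft_torque"].round(2))
    if s["force"][2]>12: break
E
```

```text
0.091 23.6 [ 0.5416 -0.0029  0.1726] [-0.9  0.1 -3.5] [-0.02 -0.02  0.04]
0.089 23.9 [ 0.5416 -0.0028  0.1706] [ 0.1 -0.2 -3.1] [-0.01 -0.04 -0.04]
0.087 24.1 [ 0.5416 -0.0028  0.1686] [ 0.3  1.  -3.1] [ 0.01 -0.04  0.02]
0.085 24.4 [ 0.5416 -0.0028  0.1665] [ 0.5  0.6 -3.4] [-0.02 -0.05 -0.01]
0.083 24.6 [ 0.5416 -0.0028  0.1646] [-0.8  0.2 -3.3] [ 0.01 -0.04 -0.01]
0.081 24.9 [ 0.5416 -0.0028  0.1625] [ 0.6  0.1 -3.1] [-0.03 -0.   -0.02]
0.079 25.1 [ 0.5416 -0.0028  0.1606] [ 0.2  0.5 -2.8] [ 0.01  0.01 -0.01]
```

```bash
python3 - <<'E'
from w import *
z0=.0817; h=[.5417,-.0028]
for dz in(.077,.075,.073,.071,.070,.069,.068,.067,.066,.065,.064):
    arm.move_l([*h,z0+dz],feed=.03); s=sensors.read_state(); print(dz,round(s["time_s"],1),s["tcp_pos"].round(4),s["force"].round(1),s["ft_torque"].round(2),round(s["opening"],3))
    if s["force"][2]>22: break
E
```

```text
0.077 25.4 [ 0.542  -0.0027  0.1593] [-0.8 -0.2  1.2] [-0.09  0.24 -0.  ] 0.152
0.075 25.6 [ 0.542  -0.0027  0.1571] [-0.5 -0.5  3.4] [-0.08  0.16  0.01] 0.153
0.073 25.9 [ 0.542  -0.0027  0.155 ] [-0.7  0.4  4.3] [-0.1   0.17 -0.01] 0.152
0.071 26.1 [ 0.5421 -0.0027  0.1531] [-0.6 -0.9  7. ] [-0.08  0.25 -0.04] 0.152
0.07 26.4 [ 0.5421 -0.0027  0.1522] [-0.8  0.1  6.8] [-0.11  0.29 -0.01] 0.152
0.069 26.6 [ 0.5421 -0.0027  0.1513] [-1.1 -0.4  6.4] [-0.11  0.32 -0.02] 0.154
0.068 26.9 [ 0.5421 -0.0027  0.1508] [-3.  -0.4 10.6] [-0.11  0.63  0.04] 0.155
0.067 27.1 [ 0.5422 -0.0026  0.1507] [-4.4 -0.5 16.9] [-0.27  1.14 -0.05] 0.151
0.066 27.4 [ 0.5422 -0.0025  0.1507] [-6.6 -1.3 23.4] [-0.36  1.65 -0.03] 0.157
```

```bash
python3 - <<'E'
from w import *
arm.sleep(.5); s=sensors.read_state(); print(round(s["time_s"],1),s["tcp_pos"].round(4),s["force"].round(1),s["eef_rot"].round(4),round(s["opening"],3))
from scipy.spatial.transform import Rotation as Ro
print("tool tilt",np.arccos(-Ro.from_rotvec(s["eef_rot"]).as_matrix()[2,2]))
im,d,m=snap("side"); a=cv2.resize(im[210:310,270:390],(432,360),interpolation=cv2.INTER_CUBIC)
im,d,m=snap("wrist"); save("home.png",np.hstack([a,cv2.resize(im[:,80:560],(360,360))]))
P=cloud(d,m); z=P[...,2]; q=(d>0)&(z>.14)&(z<.155)&(np.hypot(P[...,0]-.542,P[...,1]+.003)<.035); print("drum-top z",q.sum(),np.percentile(z[q],[10,50,90]).round(4))
E
```

```text
27.9 [ 0.5422 -0.0025  0.1507] [-7.5 -1.9 22.9] [-9.3180e-01 -2.9995e+00  1.5000e-03] 0.156
tool tilt 0.0011788450792588581
drum-top z 7591 [0.1432 0.1442 0.145 ]
```

View pics/home.png

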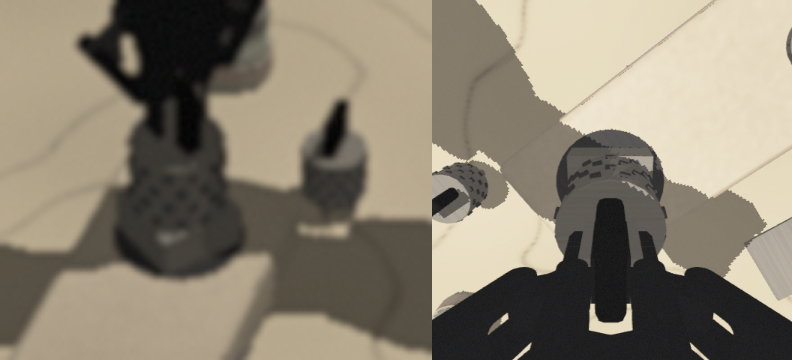

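The picture shows the drum seated on the head block and upright. Its top is at 144 mm, against 145 expected when home, and it pushes back with a steady 23 N. I'm handing it in.

```bash
python3 - <<'E'
from h import *
arm.finish_job()
E
```

```text
the job is handed in; nothing more can be done
```

I turned the crank about 390° by its knob. I then took the largest drum by its bar grip, turned it about 9° to match the cross slot (head at about 55.5°) and lowered it in. I handed the job in at about 28 s, still gripping the drum and pressing it down.

**Fit:** The foot went in without touching the rim, then the spring pushed back. At a tool height of 150.7 mm the drum met a hard stop, about 69 mm above where I gripped it, which is the expected home height.

**Last checks:**
- **Height:** the drum top was at 144.2 mm, against 145 expected.
- **Upright:** the tool's tilt was 0.001 rad. I did not measure the drum's own tilt, but it looked upright in the picture.
- **Centring:** the tool was within about 1 mm of the measured head centre.
- **Press and grip:** the drum pushed back with a steady 23 N, with the fingers still closed on it. There was also a sideways load of about 7 N, which I left.

No check failed. I did not re-measure the honey jar, wedge and spade at the end, but nothing was moved near them.

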